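# Settle a flywheel on the balancing rollers and dot its light side

### The arm

A 7-joint arm with a two-finger parallel gripper is mounted at the origin on the work surface. World frame = base frame: x ahead of the robot, y to its left, z up, the work surface at z = 0. Lengths are in m, angles in rad, forces in N, time in s.
With the tool pointing down it reaches from about 0.425 to 0.875 m from the base axis. Payload 4.7 kg.
Tool frame: the origin (TCP) lies at the very end of the fingers, on their centre line; the grasp point (between the pads) lies 19 mm behind it; z points along the fingers, y is the line along which they close (so a half turn about z gives the same grasp; the last joint's range is limited). The gripper opens to 87 mm and grips with 3 to 60 N. Pads are 19 mm wide; open, the fingers measure 117 mm over their backs; the gripper's body (75 mm by 190 mm) begins 51 mm behind the grasp point.
Start: joints at [-1.315, 0.321, -0.07, 1.45, 0.023, 1.371, -0.057], TCP at [0.156, 0.631, 0.223] pointing down, gripper open.
Joint ranges: [-2.86, 2.86], [-0.3, 2.09], [-1.38, 1.24], [0.06, 2.45], [-1.56, 4.7], [0.09, 2.05], [-2.69, 2.69]. Speed limits (rad/s): [2.57, 2.57, 3.14, 3.14, 3.14, 3.14, 3.14].

### API

Orientations are given as a rotation vector (axis times angle).
In Python, from bench import ctrl, imaging, ticket gives the robot as it stands.
- The arm moves only by the tool jog_arm, never from a script. Its argument "rows" is text: rows parted by semicolons, each of 7 numbers parted by spaces: the shift along the tool's x, y, z in cm, then the turn, a rotation vector about the tool's x, y, z in rad, then the closure, from -1 (fully open) to 1 (shut), so that 0 is half open. A call has 1 to 5 rows; each row shifts and turns the commanded pose from where the row before left it, along the tool's axes as they then stand; what a row does not reach is not made up. A row lasts 1/8 s, in which the tool goes at most 62.5 mm and 10.7 degrees, less where a joint would pass 70% of its speed; a pose out of reach is approached as far as the arm can. A call with a gripper value outside its range is refused whole. The fingers move at their own pace and stop on an object; "force" is the grip in N (left out, the last holds). Time passes only in rows, so rows that do not move let the fingers close. It gives the time, the measured TCP pose, the force, the opening and the grip force at its end, in the units of the state.
- ctrl.get_state(): the state, without advancing time (a new reading comes with each control period).
- imaging.get_image(name): name is "scene" or "top"; returns a dict with "img" (420x560x3 uint8, blue, green, red), "vertical_fov" (degrees; the focal length in pixels is half the picture's height over the tangent of half this angle, whatever the lens; pixels are square), "cx", "cy" (the principal point, pixels), "k1" (the pictures are not rectified: a ray, as slopes to the right and down, at radius r is drawn at 1 + k1 r^2 times it, then the intrinsics apply), "origin" and "orientation" of the camera in the world. Camera axes: x right, y down, z forward; pixel columns grow to the right and rows downward; lengths in m; the calibration is good to about 2 mm. A picture is of the moment at which its call begins. There is no depth.
- ticket.close_job(): hands the job in; it is judged then, once.
The state is a dict: "time": time; "joint_positions": joint angles; "qd": joint speeds; "joint_torque": joint torques, N m; "position": TCP position; "tool_rot": TCP orientation; "ft_force": force on the tool from outside, world axes, zero at the start; "torque": the same for the moment, N m; "grip_width": opening from 0.0 (shut) to 1.0 (fully open); "grip_force": force on a finger pad.
Only numpy, scipy, OpenCV 4.12 (cv2) and the standard library are available. Lean on these libraries where they do the work, as an engineer would, in place of code of your own. Each camera call takes 0.05 s, during which the arm holds its last target. There are 200 camera calls.

### The job

Lift the flywheel out of its rubber chock, set it gently with its shaft on the four rollers under the marker head of the balancing stand, let go, and let it swing until it hangs still with its heavy side, the brass counterweight, at the bottom. Only then pull the red sprung lever down through its full stroke, so that the felt nib dots the top of the rim, and ease it slowly back up to its stop without letting it fly. Leave the flywheel at rest on the rollers, counterweight down, and everything else on the counter where it lies.

Things in the scene. Friction and masses are not known exactly. Their poses are not given: they have to be found in the camera images.
- hub (a point): centre of the flywheel, on its shaft axis, midway across; y axis = shaft axis. Aluminium wheel 100 mm in diameter, 24 mm wide, flat rim faces (rim radius 39 to 50 mm, recessed web inside), 0.7 kg with shaft. Starts standing on its rim in the chock, shaft level, centre 62 mm above the counter, heavy side pointing more or less sideways
- heavy (a point): middle of the brass counterweight, a 120 degree segment filling the web between hub and rim (22 mm thick), 26.5 mm from the shaft axis: the heavy side, solid with the wheel. Its z axis points from the counterweight to the shaft (straight up when it hangs down), y along the shaft. On the free rollers the wheel swings like a pendulum and comes to rest in about 2 s
- wheel: the flywheel as a body, frame as hub. Its steel shaft is 14 mm in diameter and reaches 56 mm to either side of the centre; next to the wheel the shaft has a sleeve 24 mm in diameter reaching 30 mm to either side of the centre
- boss: the brass counterweight, solid with the flywheel; origin at the wheel's centre, axes as heavy
- chock (a point): centre of the underside of the black rubber chock, 120 x 76 mm, 40 mm high, fixed, with a 32 mm wide slot in which the flywheel stands; x along the slot, y along the wheel's shaft, z up
- seat (a point): where the flywheel's centre lies once seated, 80 mm above the counter; y along the shaft, z up, x pointing to the back of the stand. Four free steel rollers, 36 mm in diameter, 8 mm wide, turn about y: centres 42 mm to either side in y, 20 mm before and behind in x, 15 mm below. The shaft lies in the dips between them, with 8 mm of play either way in y
- stand: the balancing stand, fixed, its front (-x) turned half to the robot, half to the robot's right; origin under seat on the counter, same axes. Base plate x +-90 mm, y -155 to 95 mm; roller brackets 69 mm high; column, 32 mm thick, at x 0, y -120 mm. Marker head overhead, 188 to 254 mm above the counter, x -26 to 38 mm, y -146 to 56 mm. A tool holding the rim must come in from the front, tilted 35 to 45 degrees in the x-z plane
- nib: red felt nib, 11 mm in diameter, straight above the seat; origin at its lower end, 155 mm above the counter at rest, 25 mm above a seated wheel's rim; the quill above it is 18 mm thick and starts 16 mm higher. Goes down with the lever 28.2 mm per rad, meets the rim at about 0.88 rad, then yields on its own soft spring (1 to 3 N)
- lever (a joint): angle of the marker's lever, rad: 0 at rest against its upper stop (lever 35 degrees above level), 1.1 at the lower stop at the end of its stroke (28 degrees below level). A spring drives it back up: it takes about 2.5 N at the handle to start it and 5 N to hold it down.
- handle (a point): centre of the lever's red round handle bar, 18 mm in diameter and 84 mm long, lying level along the stand's y axis. At rest it is 287 mm above the counter; it swings on a 125 mm radius about pivot, forward (-x of the stand) and down. It can be pushed down from above or gripped.
- pivot (a point): point on the lever's hinge axis at the level of the handle's middle (fixed in the stand, 215 mm above the counter): the axis runs along y of the stand; the handle circles it at 125 mm in the plane of the stand's x and z.
- foot: loose black rubber foot block, 75 x 45 x 28 mm, bystander; origin under its centre
- pin: loose brass hinge pin, 85 mm long, 10 mm thick, bystander; origin under its middle
- plug: loose grey charger plug, 62 x 44 x 34 mm, bystander; origin under its centre
- led: loose red LED display module on a green board, 110 x 36 x 14 mm, bystander; origin under its centre
- calculator: loose white calculator, 155 x 85 x 30 mm, bystander; origin under its centre
Not all that is in view belongs to the job. Several things have the shape of the wheel; the one meant has the colours described above.

How it is judged:
On the way, in this order (a step that is already met when the one before it is completed fails the run):
1. the flywheel lies on the four rollers, let go, and has come to rest with its counterweight down, the lever still up (x of hub in the frame of seat between -0.005 and 0.005 m and y of hub in the frame of seat between -0.011 and 0.011 m and z of hub in the frame of seat between -0.004 and 0.004 m and angle between the y axis of hub and the y axis of seat, either way round below 0.06 rad and angle between heavy's own z axis and vertical below 0.17 rad and angular speed of boss below 0.12 rad/s and linear speed of boss below 0.02 m/s and contact force between the fingers and wheel below 0.05 N and value of joint lever below 0.1 rad), for 0.5 s.
2. the lever is pulled down through its stroke and the nib is pressed on the top of the resting rim (x of hub in the frame of seat between -0.005 and 0.005 m and y of hub in the frame of seat between -0.011 and 0.011 m and z of hub in the frame of seat between -0.004 and 0.004 m and angle between the y axis of hub and the y axis of seat, either way round below 0.06 rad and angle between heavy's own z axis and vertical below 0.17 rad and value of joint lever above 1.02 rad and contact force between nib and wheel above 0.4 N), for 0.1 s.
3. the lever is back at its upper stop (value of joint lever below 0.05 rad), for 0.2 s.
At the end, for the whole second after the job is handed in: the flywheel rests still on the four rollers (centre within 5 mm across, 11 mm along, 4 mm in height of the seat, shaft parallel within 0.06 rad), counterweight within 0.17 rad of straight down, after the nib dotted it; lever back up (below 0.05 rad), nothing held (x of hub in the frame of seat between -0.005 and 0.005 m and y of hub in the frame of seat between -0.011 and 0.011 m and z of hub in the frame of seat between -0.004 and 0.004 m and angle between the y axis of hub and the y axis of seat, either way round below 0.06 rad and angle between heavy's own z axis and vertical below 0.17 rad and angular speed of boss below 0.12 rad/s and linear speed of boss below 0.02 m/s and value of joint lever below 0.05 rad); the robot touches nothing.
It fails at once if the lever flies back (faster than 1.5 rad/s, 0.19 m/s at the handle) (velocity of joint lever below -1.5 rad/s).
It fails at once if the nib touches the rim while the counterweight is not down (contact force between nib and wheel above 0.3 N and angle between heavy's own z axis and vertical above 0.25 rad).
It fails at once if the flywheel is dropped (let go and falling faster than 0.4 m/s, from over 8 mm) (linear speed of wheel above 0.4 m/s and contact force between the fingers and wheel below 0.05 N).
It fails at once if something else on the counter is moved more than 20 mm (distance of any of foot, pin, plug, led, calculator from where it was at the start of the episode above 0.02 m).
It also fails if it takes over 72 s, if anything falls off the work surface, if the arm or the gripper's body presses on something with over 40 N, if the wrist force passes 120 N, or if a joint passes its speed limit or range.

## Working session

There is one attempt and no reset: what is moved stays moved. The work goes in short steps, Python scripts to look and compute and a tool call to move; the robot and the scene stay as the last step left them, time stands still between calls to the robot, and variables do not carry over. Pictures are saved under pics/ and viewed, at most 10 in all, crops included, and the job is handed in when it is done.

Besides the shell and the picture viewer there is one more tool, called after ">>>" as a command line: name --argument value ..., lists and objects as JSON in quotes. jog_arm: Moves the arm, as the interface text tells. Its arguments: {"type":"object","properties":{"rows":{"type":"string"},"force":{"type":"number"}},"required":["rows"]}

```bash
mkdir -p pics; ls; python3 - <<'E'
from bench import ctrl, imaging
import cv2,json
import numpy as np
for n in("scene","top"):
    d=imaging.get_image(n); cv2.imwrite(f"pics/{n}0.png",d["img"]); print({k:v for k,v in d.items() if k!="img"})
print(ctrl.get_state())
E
```

```text
pics
{'vertical_fov': 46.15925729512938, 'cx': 277.2779005452849, 'cy': 212.28507788300777, 'k1': -0.0030589189585399153, 'origin': array([ 1.26262371, -0.73171545,  1.05877704]), 'orientation': array([-2.13012544, -0.83442281,  0.42675271])}
{'vertical_fov': 57.43206457287826, 'cx': 280.91364105853046, 'cy': 214.3266733589966, 'k1': 0.0027861578770842312, 'origin': array([0.28058381, 0.04768472, 1.33107417]), 'orientation': array([-2.15273651,  2.10851434, -0.22440871])}
{'time': 0.1, 'joint_positions': array([-1.31487632,  0.32172816, -0.07010784,  1.4515789 ,  0.02258659,
        1.37076387, -0.05688564]), 'qd': array([-0.00055866, -0.00291086,  0.0014467 , -0.00277571, -0.00054475,
       -0.00142853, -0.00108403]), 'joint_torque': array([-1.46558573e-04, -4.92574382e+01, -4.05745693e-01, -3.13398957e+01,
       -6.41888659e-02,  3.94749711e-02,  5.19700302e-05]), 'position': array([0.15556499, 0.6305996 , 0.22157149]), 'tool_rot': array([-3.78812356e-01, -3.11853661e+00,  2.64826919e-03]), 'ft_force': array([-0.47534836, -0.03322143, -0.21936845]), 'torque': array([-0.01804975,  0.00995443, -0.0166643 ]), 'grip_force': 0.0, 'grip_width': 0.9980030301401963}
```

View pics/scene0.png

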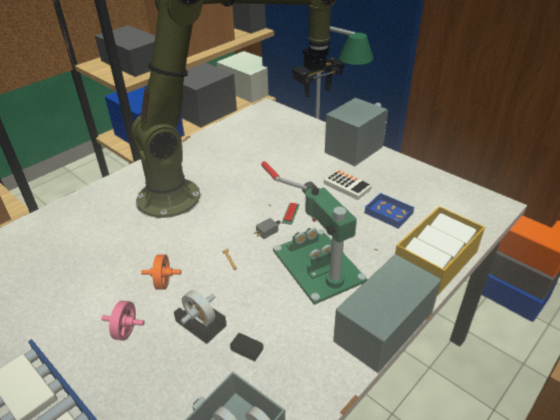

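View pics/top0.png

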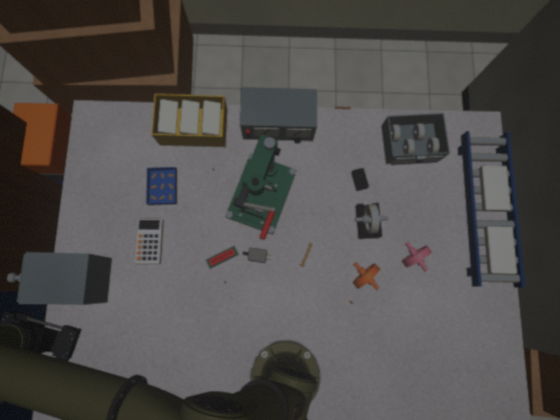

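The scene view shows the aluminium wheel in its black chock at about (198,308), the green stand at (318,265), and the red handle at (270,170). In the top view the chock is at (370,220), the stand at (261,195), and the handle at (267,225). Next I'll enlarge these areas.

```bash
python3 - <<'E'
import cv2,numpy as np
s=cv2.imread("pics/scene0.png");t=cv2.imread("pics/top0.png")
def c(i,x,y,w,h,W,H): return cv2.resize(cv2.convertScaleAbs(i[y:y+h,x:x+w],alpha=1.3),(W,H),interpolation=cv2.INTER_CUBIC)
a=np.vstack([c(s,250,150,133,150,400,450)[:330],c(s,165,280,80,54,400,270)])
b=np.vstack([c(t,220,130,80,66*110//110,400,330) if 0 else c(t,215,125,100,110,400,330)[:, :],c(t,340,190,60,54*60//80,400,270)])
a=np.vstack([c(s,255,155,120,150,400,500)[:500],np.zeros((100,400,3),np.uint8)])
a=c(s,250,155,120,150,400,500)
b=np.vstack([c(t,220,130,80,64,400,320)]) 
b=np.vstack([c(t,220,128,80,116,345,500)])
cv2.imwrite("pics/stand.png",np.hstack([a,b]))
cv2.imwrite("pics/chock.png",np.hstack([c(s,165,280,70,66,420,396),c(t,345,195,55,58,376,396)]))
E
```

```text
(no output)
```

View pics/stand.png

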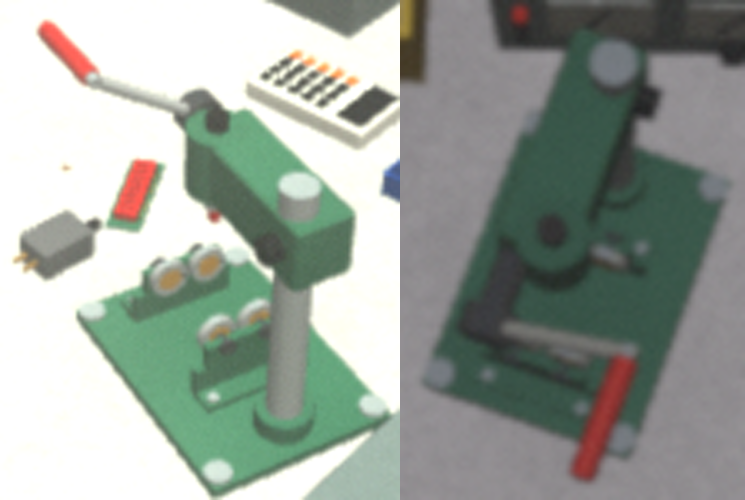

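View pics/chock.png

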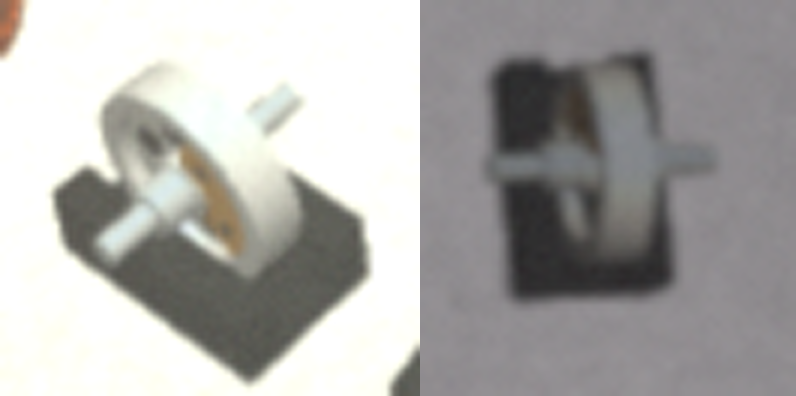

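The crops show the four roller faces in the scene view at about (299.5,238), (312,234), (314,254), (327,249.5). The plate corners are at (273,250), (366,276), (314,303), and the shaft ends are visible in both views. I'll compute poses from these.

```bash
cat > h.py <<'E'
import numpy as np,cv2
from scipy.spatial.transform import Rotation as R
from scipy.optimize import least_squares
CAL={'scene':(46.15925729512938,277.2779,212.28508,-0.0030589,[1.26262371,-0.73171545,1.05877704],[-2.13012544,-0.83442281,0.42675271]),
'top':(57.43206457287826,280.91364,214.32667,0.00278616,[0.28058381,0.04768472,1.33107417],[-2.15273651,2.10851434,-0.22440871])}
def proj(n,P):
    f,cx,cy,k,o,r=CAL[n]; F=210/np.tan(np.radians(f/2))
    c=R.from_rotvec(r).inv().apply(np.atleast_2d(P)-o); s=c[:,:2]/c[:,2:]
    s=s*(1+k*(s**2).sum(1,keepdims=True)); return s*F+[cx,cy]
def ray(n,p):
    f,cx,cy,k,o,r=CAL[n]; F=210/np.tan(np.radians(f/2))
    d=(np.array(p,float)-[cx,cy])/F; s=d.copy()
    for _ in range(5): s=d/(1+k*(s@s))
    return np.array(o),R.from_rotvec(r).apply([s[0],s[1],1.])
def plane(n,p,z):
    o,d=ray(n,p); return o+d*(z-o[2])/d[2]
def tri(ps,pt):
    return least_squares(lambda X:np.r_[proj('scene',X)[0]-ps,proj('top',X)[0]-pt],[.6,0,.1])
E
python3 - <<'E'
from h import *
s=cv2.imread("pics/scene0.png");t=cv2.imread("pics/top0.png")
a=tri((182.5,321.3),(355.2,219.1));b=tri((213.3,295.8),(387.7,218.1))
# which end matches: try both
a2=tri((182.5,321.3),(387.7,218.1));b2=tri((213.3,295.8),(355.2,219.1))
for q in(a,b,a2,b2):print(q.x.round(4),q.cost.round(2))
def red(i,x0,x1,y0,y1):
    h=cv2.cvtColor(i,cv2.COLOR_BGR2HSV);m=cv2.inRange(h,(0,140,60),(8,255,255))|cv2.inRange(h,(172,140,60),(180,255,255))
    z=np.zeros_like(m);z[y0:y1,x0:x1]=m[y0:y1,x0:x1];p=np.argwhere(z)[:,::-1].astype(float);c=p.mean(0);u=np.linalg.svd(p-c,full_matrices=False)[2][0];k=(p-c)@u
    return len(p),c,c+u*k.min(),c+u*k.max()
rs=red(s,255,283,155,183);rt=red(t,255,285,205,245);rn=red(s,305,322,212,226)
print(rs,rt,rn)
for i,j in((1,1),(2,2),(3,3),(2,3),(3,2)):
    q=tri(rs[i],rt[j]);print(i,j,q.x.round(4),q.cost.round(2))
print('nib .157',plane('scene',rn[1],.157))
# stand fit: plate corners(top, thickness free) + roller faces
cs=lambda x,y:(250+x/3.3333,155+y/3.3333); ct=lambda x,y:(220+(x-400)/4.31,128+y/4.31)
rol=[(165,278),(207,263),(214,330),(256,315)]; rp=[(-.02,.038,.065),(.02,.038,.065),(-.02,-.046,.065),(.02,-.046,.065)]
def F(v):
    x,y,w,th=v; M=R.from_euler('z',w).as_matrix()
    T=lambda P:(np.array(P)@M.T)+[x,y,0]
    e=[proj('scene',T(rp))-[cs(*r) for r in rol]]
    e+=[proj('scene',T([(-.09,.095,th),(.09,-.155,th),(-.09,-.155,th)]))-[cs(78,316),cs(388,405),cs(215,492)]]
    e+=[proj('top',T([(-.09,-.155,th),(-.09,.095,th),(.09,.095,th)]))-[ct(727,182),ct(625,455),ct(425,383)]]
    return np.vstack(e).ravel()
q=least_squares(F,[.6,.1,1.2,.01],loss='soft_l1');print(q.x,F(q.x).round(1).reshape(-1,2).tolist())
# chock edges, bottom
k=lambda x,y:(345+(x-420)/6.84,195+y/6.84)
for p in((512,297),(672,290),(495,68),(650,58)):print('ck',plane('top',k(*p),.04)[:2].round(4),plane('top',k(*p),.0)[:2].round(4))
E
```

```text
[ 0.4953 -0.2836 -0.0063] 177.35
[ 0.5405 -0.2778  0.1222] 215.2
[ 0.5224 -0.3345  0.0618] 1.02
[ 0.5158 -0.225   0.0613] 0.47<stdin>:9: RuntimeWarning: Mean of empty slice.
  ret = um.true_divide(
Traceback (most recent call last):
IndexError: index 0 is out of bounds for axis 0 with size 0
```

```bash
cat > m.py <<'E'
from h import *
s=cv2.imread("pics/scene0.png");t=cv2.imread("pics/top0.png")
def red(i,x0,x1,y0,y1,S=140):
    h=cv2.cvtColor(i,cv2.COLOR_BGR2HSV);m=cv2.inRange(h,(0,S,60),(8,255,255))|cv2.inRange(h,(170,S,60),(180,255,255))
    z=np.zeros_like(m);z[y0:y1,x0:x1]=m[y0:y1,x0:x1];p=np.argwhere(z)[:,::-1].astype(float);c=p.mean(0);u=np.linalg.svd(p-c,full_matrices=False)[2][0];k=(p-c)@u
    return len(p),c,c+u*k.min(),c+u*k.max()
rs=red(s,255,283,155,183);rt=red(t,255,285,205,245);print(rs,rt)
for i,j in((1,1),(2,2),(3,3),(2,3),(3,2)):
    q=tri(rs[i],rt[j]);print(i,j,q.x.round(4),q.cost.round(2))
rn=red(s,309,320,213,226,60);print(rn);print('nib .157',plane('scene',rn[1],.157))
cs=lambda x,y:(250+x/3.3333,155+y/3.3333); ct=lambda x,y:(220+(x-400)/4.31,128+y/4.31)
rol=[(165,278),(207,263),(214,330),(256,315)]; rp=[(-.02,.038,.065),(.02,.038,.065),(-.02,-.046,.065),(.02,-.046,.065)]
def F(v):
    x,y,w,th=v; M=R.from_euler('z',w).as_matrix()
    T=lambda P:(np.array(P)@M.T)+[x,y,0]
    e=[proj('scene',T(rp))-[cs(*r) for r in rol]]
    e+=[proj('scene',T([(-.09,.095,th),(.09,-.155,th),(-.09,-.155,th)]))-[cs(78,316),cs(388,405),cs(215,492)]]
    e+=[proj('top',T([(-.09,-.155,th),(-.09,.095,th),(.09,.095,th)]))-[ct(727,182),ct(625,455),ct(425,383)]]
    return np.vstack(e).ravel()
q=least_squares(F,[.6,.1,1.2,.01],loss='soft_l1');print(q.x,F(q.x).round(1).reshape(-1,2).tolist())
k=lambda x,y:(345+(x-420)/6.84,195+y/6.84)
for p in((512,297),(672,290),(495,68),(650,58)):print('ck',plane('top',k(*p),.04)[:2].round(4),plane('top',k(*p),.0)[:2].round(4))
E
python3 m.py
```

```text
(75, array([269.36      , 169.33333333]), array([262.88558216, 162.10244789]), array([275.57571128, 176.27528508])) (133, array([266.80451128, 223.78195489]), array([271.57993538, 211.22047055]), array([261.68105689, 237.25891331]))
1 1 [0.4535 0.067  0.2915] 0.01
2 2 [0.4713 0.0446 0.337 ] 23.33
3 3 [0.4317 0.0925 0.2415] 25.83
2 3 [0.4157 0.0799 0.2926] 0.0
3 2 [0.489  0.0547 0.291 ] 0.01
(8, array([313.875, 219.5  ]), array([314.61780167, 220.57186315]), array([312.88886962, 218.0770134 ]))
nib .157 [0.58382211 0.10882347 0.157     ]
[0.58218501 0.10773514 1.26029705 0.00786711] [[0.6, -0.3], [-0.7, -0.3], [0.8, 1.0], [-0.1, 0.7], [-2.2, -1.0], [0.6, 2.2], [-0.4, 0.1], [-0.6, -1.2], [0.4, 0.6], [-1.9, 0.7]]
ck [ 0.4515 -0.2416] [ 0.4568 -0.2505]
ck [ 0.4568 -0.3217] [ 0.4622 -0.3332]
ck [ 0.568  -0.2352] [ 0.5769 -0.244 ]
ck [ 0.5751 -0.3142] [ 0.5842 -0.3254]
```

```bash
cat >> h.py <<'E'
SEAT=np.array([.5828,.1082,0]); YAW=np.radians(71.9)
HUB=np.array([.519,-.280,.062]); WY=np.array([.060,-.998,0])
def ori(y,tilt):  # tool y level; tool z tilted by 'tilt' (rad) from straight down towards horizontal dir x=y rotated +90
    y=np.array(y)/np.linalg.norm(y); h=np.cross([0,0,1],y); z=np.sin(tilt)*h-np.cos(tilt)*np.array([0,0,1])
    return np.c_[np.cross(y,z),y,z]
xs=np.array([np.cos(YAW),np.sin(YAW),0]); ys=np.array([-xs[1],xs[0],0])
def stand(x,y,z): return SEAT+x*xs+y*ys+[0,0,z]
def plan(wps,g,start=None):
    """wps: (pos,rotmat,n). prints rows, 5 per line"""
    if start is None:
        from bench import ctrl
        s=ctrl.get_state(); start=(s['position'],R.from_rotvec(s['tool_rot']))
    p,r=np.array(start[0]),start[1]; out=[]
    for P,M,n in wps:
        P=np.array(P);M=R.from_matrix(M)
        for i in range(n):
            k=1/(n-i); d=np.round(r.inv().apply((P-p)*k)*100,2); w=np.round((r.inv()*M).as_rotvec()*k,3)
            out.append(' '.join('%g'%v for v in [*d,*w,g])); p=p+r.apply(d/100); r=r*R.from_rotvec(w)
    for i in range(0,len(out),5): print('; '.join(out[i:i+5]))
    return p,r
E
python3 - <<'E'
from h import *
Mc=ori(WY,np.radians(20)); print(Mc.round(2))
u=-Mc[:,2]
from scipy.spatial.transform import Slerp
M0=R.from_rotvec([-.3788,-3.1185,.0026]).as_matrix()
def yw(a): return ori([np.cos(a),np.sin(a),0],0)
a=np.radians
plan([((.30,.52,.42),yw(a(35)),6),((.55,.25,.43),yw(a(-15)),7),((.60,-.05,.42),yw(a(-55)),6),(HUB+u*.15,Mc,6),(HUB+u*.10,Mc,3)],-.3)
E
```

```text
[[ 0.94  0.06  0.34]
 [ 0.06 -1.    0.02]
 [ 0.34  0.   -0.94]]
-2.78 -1.22 -3.3 -0 0 0.12 -0.3; -2.9 -0.88 -3.31 -0 0 0.12 -0.3; -2.99 -0.52 -3.3 -0 0 0.12 -0.3; -3.03 -0.16 -3.31 -0 0 0.119 -0.3; -3.03 0.2 -3.3 -0.001 0.001 0.12 -0.3
-2.98 0.56 -3.31 -0 -0 0.119 -0.3; -5.21 0.71 -0.14 -0 0 0.125 -0.3; -5.08 1.36 -0.14 -0 0 0.125 -0.3; -4.87 1.98 -0.14 -0 0 0.125 -0.3; -4.58 2.57 -0.15 -0 0 0.124 -0.3
-4.23 3.12 -0.14 -0 0 0.125 -0.3; -3.81 3.62 -0.15 -0 0 0.124 -0.3; -3.34 4.06 -0.14 -0 0 0.125 -0.3; -4.61 2.1 0.17 -0 0 0.116 -0.3; -4.34 2.62 0.17 -0 0 0.116 -0.3
-4.01 3.1 0.17 -0 0 0.116 -0.3; -3.62 3.55 0.16 -0 0 0.117 -0.3; -3.18 3.95 0.17 -0 0 0.116 -0.3; -2.71 4.29 0.16 -0 0 0.117 -0.3; -4.03 1.92 3.62 -0.016 0.057 0.091 -0.3
-4.04 2.23 3.42 -0.016 0.057 0.091 -0.3; -4.02 2.54 3.23 -0.016 0.057 0.091 -0.3; -3.95 2.86 3.05 -0.016 0.057 0.091 -0.3; -3.84 3.16 2.87 -0.016 0.056 0.091 -0.3; -3.7 3.46 2.72 -0.016 0.057 0.09 -0.3
-0 -0 1.67 -0 -0 0 -0.3; -0 -0 1.66 -0 -0 0 -0.3; -0 -0 1.67 -0 -0 0 -0.3
```

>>> jog_arm --rows "-2.8 -1.2 -3.3 0 0 0.12 -0.3; -2.9 -0.9 -3.3 0 0 0.12 -0.3; -3 -0.5 -3.3 0 0 0.12 -0.3; -3 -0.2 -3.3 0 0 0.12 -0.3; -3 0.2 -3.3 0 0 0.12 -0.3"

```text
time: 0.72
position: [0.2762, 0.5379, 0.3882]
tool_rot: [1.289, 2.865, -0.001]
ft_force: [0.8, 0.4, 1.0]
grip_width: 0.659
grip_force: 0.0
```

>>> jog_arm --rows "-3 0.6 -3.3 0 0 0.12 -0.3; -5.2 0.7 -0.1 0 0 0.125 -0.3; -5.1 1.4 -0.1 0 0 0.125 -0.3; -4.9 2 -0.1 0 0 0.125 -0.3; -4.6 2.6 -0.1 0 0 0.125 -0.3"

```text
time: 1.35
position: [0.4444, 0.3641, 0.4242]
tool_rot: [-2.102, -2.335, 0.001]
ft_force: [0.4, 0.7, 0.3]
grip_width: 0.653
grip_force: 0.0
```

>>> jog_arm --rows "-4.2 3.1 -0.1 0 0 0.125 -0.3; -3.8 3.6 -0.1 0 0 0.125 -0.3; -3.3 4.1 -0.1 0 0 0.125 -0.3; -4.6 2.1 0.2 0 0 0.116 -0.3; -4.3 2.6 0.2 0 0 0.116 -0.3"

```text
time: 1.98
position: [0.5669, 0.149, 0.4227]
tool_rot: [2.704, 1.6, -0.002]
ft_force: [0.7, 0.2, -0.2]
grip_width: 0.651
grip_force: 0.0
```

>>> jog_arm --rows "-4 3.1 0.2 0 0 0.116 -0.3; -3.6 3.6 0.2 0 0 0.116 -0.3; -3.2 4 0.2 0 0 0.116 -0.3; -2.7 4.3 0.2 0 0 0.116 -0.3; 0 0 0 0 0 0 -0.3"

```text
time: 2.6
position: [0.5994, -0.0562, 0.4152]
tool_rot: [3.0, 0.926, -0.002]
ft_force: [1.2, 0.7, 0.1]
grip_width: 0.653
grip_force: 0.0
```

```bash
python3 - <<'E'
from h import *
from bench import ctrl
Mc=ori(WY,np.radians(20));u=-Mc[:,2]
print(ctrl.get_state()['joint_positions'].round(2))
plan([(HUB+u*.15,Mc,8),(HUB+u*.10,Mc,2)],-.3)
E
```

```text
[-0.49  0.23  0.69  1.24 -0.14  1.72 -0.81]
-2.95 1.41 2.66 -0.011 0.043 0.067 -0.3; -2.96 1.58 2.55 -0.012 0.043 0.067 -0.3; -2.96 1.75 2.44 -0.011 0.043 0.067 -0.3; -2.94 1.92 2.34 -0.012 0.043 0.067 -0.3; -2.91 2.09 2.24 -0.011 0.043 0.066 -0.3
-2.85 2.26 2.13 -0.012 0.042 0.067 -0.3; -2.79 2.42 2.05 -0.011 0.043 0.066 -0.3; -2.71 2.58 1.95 -0.012 0.042 0.067 -0.3; 0 -0 2.5 0 0 -0 -0.3; 0.01 -0.01 2.5 0 0 -0 -0.3
```

>>> jog_arm --rows "-2.95 1.4 2.65 -0.012 0.043 0.067 -0.3; -2.95 1.6 2.55 -0.012 0.043 0.067 -0.3; -2.95 1.75 2.45 -0.011 0.043 0.067 -0.3; -2.95 1.9 2.35 -0.012 0.043 0.067 -0.3; -2.9 2.1 2.25 -0.011 0.043 0.067 -0.3"

```text
time: 3.22
position: [0.5192, -0.192, 0.2814]
tool_rot: [-3.083, -0.423, -0.349]
ft_force: [1.6, -1.2, 0.1]
grip_width: 0.652
grip_force: 0.0
```

>>> jog_arm --rows "-2.85 2.25 2.15 -0.012 0.043 0.067 -0.3; -2.8 2.4 2.05 -0.011 0.043 0.067 -0.3; -2.7 2.6 1.95 -0.012 0.043 0.067 -0.3; 0 0 2.5 0 0 0 -0.3; 0 0 2.5 0 0 0 -0.3"

```text
time: 3.85
position: [0.4885, -0.2756, 0.1548]
tool_rot: [-3.076, -0.104, -0.549]
ft_force: [0.7, 1.0, 0.3]
grip_width: 0.65
grip_force: 0.0
```

```bash
cat > look.py <<'E'
import sys
from h import *
from bench import ctrl,imaging
def look(name,cs,ct,W=400,H=450):
    o=[]
    for n,c in(("scene",cs),("top",ct)):
        d=imaging.get_image(n)["img"];cv2.imwrite(f"pics/{name}_{n}.png",d);x,y,w=c;h=w*H//W
        o.append(cv2.resize(cv2.convertScaleAbs(d[y:y+h,x:x+w],alpha=1.3),(W,H),interpolation=cv2.INTER_CUBIC))
    cv2.imwrite(f"pics/{name}.png",np.hstack(o))
E
python3 - <<'E'
from look import *
look("pre",(140,230,110),(330,160,100))
Mc=ori(WY,np.radians(20));u=-Mc[:,2]
s=ctrl.get_state();print(s['joint_positions'].round(2),s['position']-HUB-u*.1)
plan([(HUB+u*.028,Mc,5)],-.3)
E
```

```text
[-0.39 -0.07  0.98  2.05 -0.2   0.87 -0.79] [ 0.00252822  0.00786171 -0.0033039 ]
-0.03 0.16 1.36 -0.001 0 0.002 -0.3; -0.03 0.16 1.36 -0.002 0 0.001 -0.3; -0.03 0.16 1.35 -0.001 0.001 0.002 -0.3; -0.04 0.16 1.36 -0.002 0 0.001 -0.3; -0.03 0.16 1.35 -0.001 0.001 0.002 -0.3
```

View pics/pre.png

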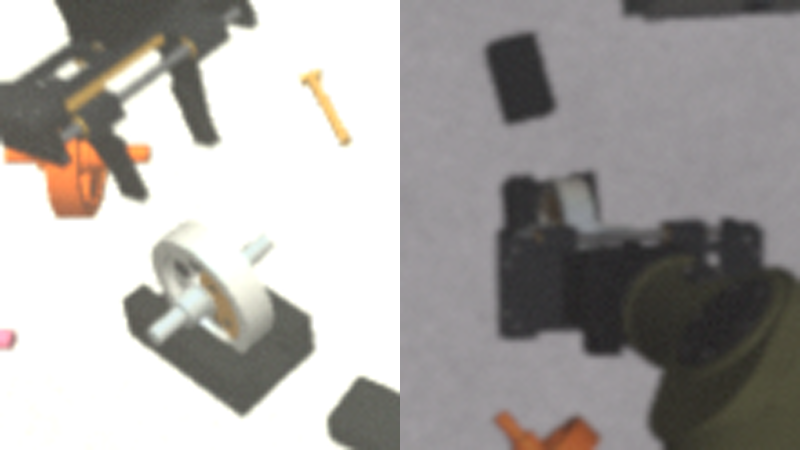

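The gripper straddles the wheel from above: the fingers are at (130,185) and (200,130) in the crop and the rim top is at about (185,235). The cameras agree with the pose. I'll let it settle, then re-read.

>>> jog_arm --rows "0 0 0 0 0 0 -0.3; 0 0 0 0 0 0 -0.3"

```text
time: 4.2
position: [0.489, -0.2764, 0.1565]
tool_rot: [-3.077, -0.104, -0.55]
ft_force: [1.2, -0.1, -0.6]
grip_width: 0.649
grip_force: 0.0
```

```bash
python3 - <<'E'
from h import *
Mc=ori(WY,np.radians(20));u=-Mc[:,2]
from bench import ctrl
s=ctrl.get_state();print((s['position']-HUB-u*.1).round(4))
plan([(HUB+u*.028,Mc,5)],-.3)
E
```

```text
[0.0041 0.0056 0.0006]
-0.1 0.11 1.42 -0.001 -0.001 0.001 -0.3; -0.09 0.11 1.42 -0.001 -0.001 0.001 -0.3; -0.09 0.11 1.42 -0.001 -0.001 0.002 -0.3; -0.09 0.11 1.42 -0.001 -0.001 0.001 -0.3; -0.09 0.11 1.42 -0.001 -0.001 0.002 -0.3
```

>>> jog_arm --rows "-0.1 0.1 1.4 0 0 0 -0.3; -0.1 0.1 1.45 0 0 0 -0.3; -0.1 0.1 1.45 0 0 0 -0.3; -0.1 0.1 1.45 0 0 0 -0.3; -0.1 0.1 1.45 0 0 0 -0.3"

```text
time: 4.82
position: [0.5097, -0.2798, 0.0866]
tool_rot: [-3.077, -0.104, -0.55]
ft_force: [0.5, 0.2, 0.3]
grip_width: 0.646
grip_force: 0.0
```

>>> jog_arm --rows "0 0 0 0 0 0 -0.3; 0 0 0 0 0 0 -0.3"

```text
time: 5.08
position: [0.5092, -0.2802, 0.087]
tool_rot: [-3.077, -0.103, -0.549]
ft_force: [-0.4, 0.0, -0.1]
grip_width: 0.652
grip_force: 0.0
```

```bash
python3 - <<'E'
from look import *
look("at",(140,230,110),(330,160,100))
Mc=ori(WY,np.radians(20));u=-Mc[:,2]
s=ctrl.get_state();print(((s['position']-HUB-u*.026)@Mc).round(4),s['ft_force'])
E
```

```text
[-0.0005 -0.0005 -0.0009] [ 0.04734917 -0.04370844 -0.09196204]
```

View pics/at.png

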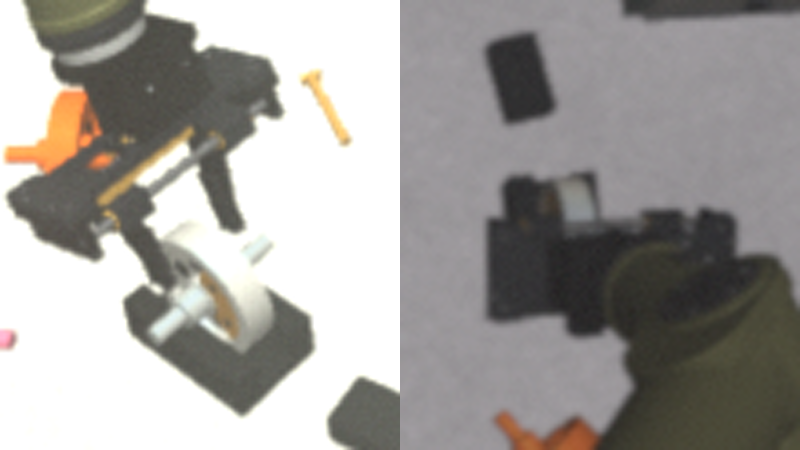

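The fingers straddle the rim, with tips at about (160,285) and (232,225) in the crop. Closing now.

>>> jog_arm --rows "0 0 0 0 0 0 0.2; 0 0 0 0 0 0 0.4; 0 0 0 0 0 0 0.6; 0 0 0 0 0 0 1; 0 0 0 0 0 0 1" --force 45

```text
time: 5.8
position: [0.5089, -0.2803, 0.0862]
tool_rot: [-3.078, -0.103, -0.548]
ft_force: [-0.2, -1.1, 1.4]
grip_width: 0.277
grip_force: 44.6
```

>>> jog_arm --rows "0 0 0 0 0 0 1; 0 0 0 0 0 0 1; 0.3 0 -1 0 0 0 1; 0.3 0 -1 0 0 0 1; 0.3 0 -1 0 0 0 1"

```text
time: 6.42
position: [0.5044, -0.2781, 0.1149]
tool_rot: [-3.076, -0.105, -0.538]
ft_force: [1.0, -0.5, -7.2]
grip_width: 0.273
grip_force: 44.6
```

```bash
cat >> h.py <<'E'
OFF=np.array([.0005,.0005,.0269])
Mc=ori(WY,np.radians(20)); Ms=ori(-ys,np.radians(42))
E
python3 - <<'E'
from h import *
tcp=lambda hub,M:np.array(hub)-M@OFF
print(Ms.round(2))
plan([(tcp(HUB+[0,0,.13],Mc),Mc,5),(tcp(stand(-.22,0,.18),Ms),Ms,15)],1)
E
```

```text
[[ 0.23  0.95  0.21]
 [ 0.71 -0.31  0.64]
 [ 0.67 -0.   -0.74]]
0.78 0.04 -1.89 -0.002 0.001 0.001 1; 0.79 0.04 -1.89 -0.002 0 0.001 1; 0.78 0.04 -1.89 -0.001 0.001 0.002 1; 0.79 0.04 -1.89 -0.002 0 0.001 1; 0.79 0.04 -1.89 -0.001 0.001 0.002 1
0.01 -1.08 0.13 0.041 0.022 -0.069 1; 0.08 -1.07 0.17 0.041 0.022 -0.069 1; 0.15 -1.05 0.22 0.041 0.023 -0.069 1; 0.22 -1.03 0.27 0.041 0.023 -0.069 1; 0.28 -1 0.32 0.041 0.022 -0.069 1
0.34 -0.96 0.36 0.041 0.023 -0.069 1; 0.4 -0.92 0.41 0.041 0.023 -0.068 1; 0.45 -0.87 0.46 0.041 0.022 -0.068 1; 0.5 -0.82 0.5 0.041 0.023 -0.069 1; 0.54 -0.77 0.54 0.042 0.023 -0.068 1
0.58 -0.7 0.59 0.041 0.022 -0.069 1; 0.61 -0.64 0.63 0.042 0.022 -0.068 1; 0.64 -0.57 0.67 0.041 0.023 -0.069 1; 0.66 -0.49 0.71 0.042 0.022 -0.068 1; 0.68 -0.42 0.74 0.041 0.023 -0.069 1
```

>>> jog_arm --rows "0.8 0 -1.9 0 0 0 1; 0.8 0 -1.9 0 0 0 1; 0.8 0 -1.9 0 0 0 1; 0.8 0 -1.9 0 0 0 1; 0.8 0 -1.9 0 0 0 1"

```text
time: 7.05
position: [0.5092, -0.2782, 0.2179]
tool_rot: [-3.076, -0.105, -0.537]
ft_force: [0.7, 0.1, -7.4]
grip_width: 0.27
grip_force: 44.6
```

>>> jog_arm --rows "0 -1.1 0.1 0.04 0.022 -0.07 1; 0.1 -1.1 0.2 0.04 0.022 -0.07 1; 0.15 -1.05 0.2 0.04 0.022 -0.07 1; 0.2 -1.05 0.3 0.04 0.022 -0.07 1; 0.3 -1 0.3 0.04 0.022 -0.07 1"

```text
time: 7.68
position: [0.5082, -0.2235, 0.2117]
tool_rot: [-2.834, -0.665, -0.661]
ft_force: [-0.8, 0.6, -7.6]
grip_width: 0.272
grip_force: 44.6
```

>>> jog_arm --rows "0.35 -0.95 0.35 0.04 0.022 -0.07 1; 0.4 -0.9 0.4 0.04 0.022 -0.07 1; 0.45 -0.9 0.45 0.04 0.022 -0.07 1; 0.5 -0.8 0.5 0.04 0.022 -0.07 1; 0.55 -0.8 0.55 0.04 0.022 -0.07 1"

```text
time: 8.3
position: [0.5078, -0.1704, 0.2059]
tool_rot: [-2.503, -1.151, -0.747]
ft_force: [-0.6, -0.1, -7.1]
grip_width: 0.274
grip_force: 44.6
```

>>> jog_arm --rows "0.6 -0.7 0.6 0.04 0.022 -0.07 1; 0.6 -0.6 0.6 0.04 0.022 -0.07 1; 0.65 -0.6 0.65 0.04 0.022 -0.07 1; 0.65 -0.5 0.7 0.04 0.022 -0.07 1; 0 0 0 0 0 0 1"

```text
time: 8.93
position: [0.5078, -0.1279, 0.2009]
tool_rot: [-2.187, -1.483, -0.789]
ft_force: [-0.8, -1.3, -7.3]
grip_width: 0.27
grip_force: 44.6
```

>>> jog_arm --rows "0 0 0 0 0 0 1; 0 0 0 0 0 0 1"

```text
time: 9.18
position: [0.5085, -0.1289, 0.2035]
tool_rot: [-2.188, -1.483, -0.797]
ft_force: [-0.2, 0.1, -7.3]
grip_width: 0.273
grip_force: 44.6
```

```bash
python3 - <<'E'
from look import *
look("mid",(220,120,160),(220,110,150))
s=ctrl.get_state();print(s['joint_positions'].round(2))
r=R.from_rotvec(s['tool_rot']);hub=s['position']+r.apply(OFF)
d=hub-SEAT;print('hub in stand',d@xs,d@ys,hub[2],'roterr',(R.from_matrix(Ms).inv()*r).as_rotvec().round(3))
print('shaft ends px',proj('scene',[hub+r.apply([0,.056,0]),hub-r.apply([0,.056,0])]).round(1).tolist(),proj('top',[hub]).round(1))
E
```

```text
[-0.27  0.29  1.06  1.87 -0.87  1.53  0.65]
hub in stand -0.23070128459564532 -0.004888449982756287 0.18349720191026028 roterr [-0.046 -0.037  0.046]
shaft ends px [[248.2, 254.0], [232.7, 228.4]] [[326.4 210.7]]
```

View pics/mid.png

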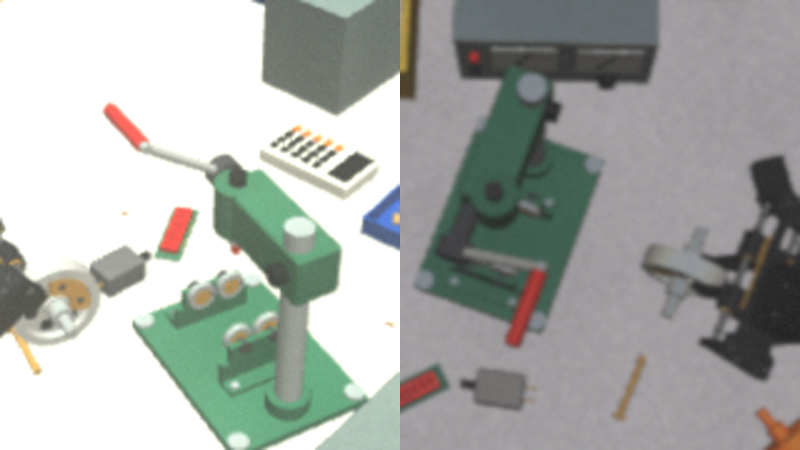

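The crop shows the wheel held clear in front of the stand. Its near shaft end is at (248,252) in the scene, predicted (248,254). Next I'll correct the orientation and move in.

```bash
python3 - <<'E'
from h import *
tcp=lambda hub,M:np.array(hub)-M@OFF
plan([(tcp(stand(-.12,0,.12),Ms),Ms,8),(tcp(stand(-.05,0,.100),Ms),Ms,6)],1)
E
```

```text
0.54 -0.14 1.49 0.006 0.005 -0.006 1; 0.53 -0.13 1.5 0.006 0.005 -0.006 1; 0.52 -0.11 1.5 0.006 0.004 -0.006 1; 0.52 -0.1 1.5 0.006 0.005 -0.006 1; 0.51 -0.09 1.5 0.005 0.004 -0.005 1
0.5 -0.08 1.51 0.006 0.005 -0.006 1; 0.5 -0.06 1.51 0.005 0.004 -0.005 1; 0.49 -0.06 1.51 0.006 0.005 -0.006 1; 0.64 0 1.03 -0 -0 0 1; 0.64 0 1.03 -0 -0 0 1
0.64 0 1.03 -0 -0 0 1; 0.65 0 1.03 -0 -0 0 1; 0.64 0 1.03 -0 -0 0 1; 0.65 0 1.02 -0 -0 0 1
```

>>> jog_arm --rows "0.55 -0.15 1.5 0.006 0.005 -0.006 1; 0.55 -0.1 1.5 0.006 0.005 -0.006 1; 0.5 -0.1 1.5 0.006 0.005 -0.006 1; 0.5 -0.1 1.5 0.006 0.005 -0.006 1; 0.5 -0.1 1.5 0.006 0.005 -0.006 1"

```text
time: 9.9
position: [0.5283, -0.0615, 0.1627]
tool_rot: [-2.128, -1.511, -0.803]
ft_force: [-0.2, -0.5, -7.3]
grip_width: 0.27
grip_force: 44.6
```

>>> jog_arm --rows "0.5 -0.1 1.5 0.006 0.005 -0.006 1; 0.5 -0.05 1.5 0.006 0.005 -0.005 1; 0.5 -0.05 1.5 0.005 0.004 -0.005 1; 0.6 0 1 0 0 0 1; 0.6 0 1 0 0 0 1"

```text
time: 10.52
position: [0.5466, -0.0013, 0.1328]
tool_rot: [-2.098, -1.523, -0.807]
ft_force: [1.3, -0.3, -7.4]
grip_width: 0.271
grip_force: 44.6
```

>>> jog_arm --rows "0.6 0 1 0 0 0 1; 0.6 0 1 0 0 0 1; 0 0 0 0 0 0 1; 0 0 0 0 0 0 1; 0 0 0 0 0 0 1"

```text
time: 11.15
position: [0.5533, 0.0186, 0.1263]
tool_rot: [-2.099, -1.523, -0.807]
ft_force: [0.5, -0.2, -7.4]
grip_width: 0.272
grip_force: 44.6
```

```bash
python3 - <<'E'
from look import *
look("ent",(240,160,110),(230,130,100))
s=ctrl.get_state();print(s['joint_positions'].round(2),s['ft_force'].round(1))
r=R.from_rotvec(s['tool_rot']);hub=s['position']+r.apply(OFF)
d=hub-SEAT;print('hub in stand',d@xs,d@ys,hub[2],'roterr',(R.from_matrix(Ms).inv()*r).as_rotvec().round(3))
print('shaft ends px',proj('scene',[hub+r.apply([0,.056,0]),hub-r.apply([0,.056,0])]).round(1).tolist(),proj('top',[hub+r.apply([0,.056,0]),hub-r.apply([0,.056,0])]).round(1).tolist())
E
```

```text
[-0.43  0.34  0.93  1.99 -1.04  1.33  0.65] [ 0.4  0.3 -7.1]
hub in stand -0.07574199247634732 -0.0002029041232023411 0.1066637167904542 roterr [ 0.001  0.002 -0.   ]
shaft ends px [[300.5, 253.3], [281.0, 230.3]] [[283.4, 185.7], [272.1, 217.1]]
```

View pics/ent.png

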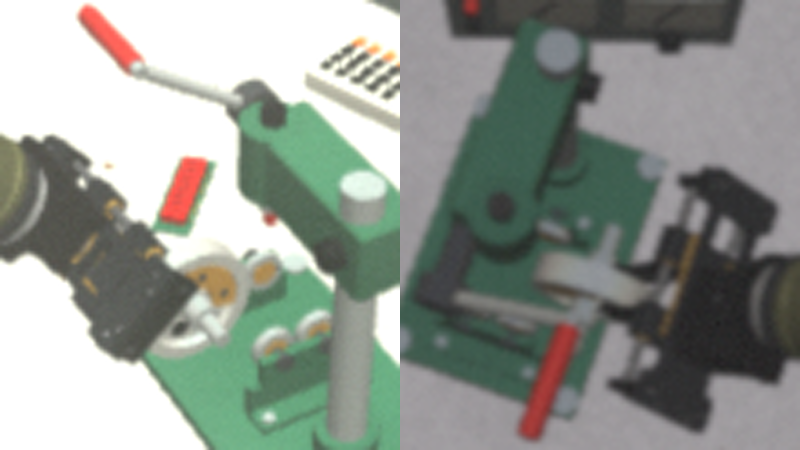

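The wheel is at the stand's front. Its near shaft tip is at (300,252) in the scene, predicted (300.5,253), and its height clears the rollers. I'll slide in over them, then lower.

```bash
python3 - <<'E'
from h import *
tcp=lambda hub,M:np.array(hub)-M@OFF
s=plan([(tcp(stand(0,0,.098),Ms),Ms,8)],1)
plan([(tcp(stand(0,0,.082),Ms),Ms,5)],1,s)
E
```

```text
0.63 -0 0.72 -0 -0 0 1; 0.63 -0 0.71 -0 -0 0 1; 0.63 -0 0.72 -0 -0 0 1; 0.63 -0 0.71 -0 -0 0 1; 0.63 -0 0.72 -0 -0.001 0 1
0.63 -0.01 0.71 -0 -0 0 1; 0.63 -0 0.72 -0.001 -0.001 0 1; 0.64 -0.01 0.71 -0 -0 0 1
-0.22 0 0.24 -0 -0 0 1; -0.21 0 0.24 -0 -0 0 1; -0.22 0 0.24 -0 -0 0 1; -0.21 0 0.23 -0 -0 0 1; -0.22 0 0.24 -0 -0 0 1
```

>>> jog_arm --rows "0.63 0 0.71 0 0 0 1; 0.63 0 0.71 0 0 0 1; 0.63 0 0.71 0 0 0 1; 0.63 0 0.71 0 0 0 1; 0.63 0 0.71 0 0 0 1"

```text
time: 11.88
position: [0.5679, 0.0652, 0.1209]
tool_rot: [-2.097, -1.524, -0.807]
ft_force: [-0.1, -0.4, -7.6]
grip_width: 0.273
grip_force: 44.6
```

>>> jog_arm --rows "0.63 0 0.71 0 0 0 1; 0.63 0 0.71 0 0 0 1; 0.63 0 0.71 0 0 0 1; 0 0 0 0 0 0 1; 0 0 0 0 0 0 1"

```text
time: 12.5
position: [0.5765, 0.0908, 0.1178]
tool_rot: [-2.098, -1.523, -0.807]
ft_force: [1.1, -1.0, -7.6]
grip_width: 0.269
grip_force: 44.6
```

```bash
python3 - <<'E'
from look import *
look("over",(260,180,90),(240,140,80))
s=ctrl.get_state();print(s['ft_force'].round(1))
r=R.from_rotvec(s['tool_rot']);hub=s['position']+r.apply(OFF)
d=hub-SEAT;print('hub in stand',d@xs,d@ys,hub[2])
print('shaft ends px',proj('scene',[hub+r.apply([0,.056,0]),hub-r.apply([0,.056,0])]).round(1).tolist())
E
```

```text
[ 0.1 -0.2 -6.9]
hub in stand -0.0002886226030397623 -2.1963230887146427e-05 0.09823063211944043
shaft ends px [[323.3, 246.3], [303.0, 224.1]]
```

View pics/over.png

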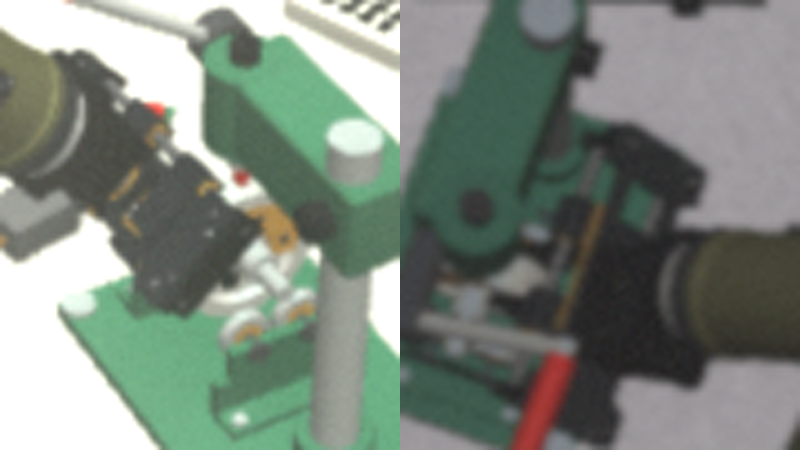

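The shaft tip is at about (324,245), right over the dip between the near rollers, whose midpoint is (320,251). Lowering with force watch.

>>> jog_arm --rows "-0.2 0 0.22 0 0 0 1; -0.2 0 0.22 0 0 0 1; -0.2 0 0.22 0 0 0 1; -0.2 0 0.22 0 0 0 1; 0 0 0 0 0 0 1"

```text
time: 13.22
position: [0.5763, 0.0911, 0.1055]
tool_rot: [-2.098, -1.523, -0.806]
ft_force: [-0.5, 0.4, -7.7]
grip_width: 0.274
grip_force: 44.6
```

>>> jog_arm --rows "-0.07 0 0.07 0 0 0 1; 0 0 0 0 0 0 1"

```text
time: 13.48
position: [0.5765, 0.0911, 0.105]
tool_rot: [-2.097, -1.523, -0.807]
ft_force: [-0.8, -0.8, -7.7]
grip_width: 0.271
grip_force: 44.6
```

>>> jog_arm --rows "-0.07 0 0.07 0 0 0 1; 0 0 0 0 0 0 1"

```text
time: 13.72
position: [0.5764, 0.0911, 0.1039]
tool_rot: [-2.097, -1.523, -0.807]
ft_force: [0.2, -0.7, -7.2]
grip_width: 0.271
grip_force: 44.6
```

>>> jog_arm --rows "-0.07 0 0.07 0 0 0 1; 0 0 0 0 0 0 1"

```text
time: 13.98
position: [0.5764, 0.091, 0.1029]
tool_rot: [-2.097, -1.523, -0.807]
ft_force: [0.2, -0.5, -7.0]
grip_width: 0.271
grip_force: 44.6
```

>>> jog_arm --rows "-0.07 0 0.07 0 0 0 1; 0 0 0 0 0 0 1"

```text
time: 14.22
position: [0.5764, 0.0909, 0.1019]
tool_rot: [-2.098, -1.523, -0.807]
ft_force: [-0.4, 0.5, -7.6]
grip_width: 0.275
grip_force: 44.6
```

>>> jog_arm --rows "-0.07 0 0.07 0 0 0 1; 0 0 0 0 0 0 1"

```text
time: 14.48
position: [0.5763, 0.0905, 0.1011]
tool_rot: [-2.098, -1.523, -0.807]
ft_force: [-2.2, -1.9, -5.9]
grip_width: 0.273
grip_force: 44.6
```

>>> jog_arm --rows "-0.07 0 0.07 0 0 0 1; 0 0 0 0 0 0 1"

```text
time: 14.72
position: [0.5762, 0.0899, 0.1002]
tool_rot: [-2.098, -1.523, -0.807]
ft_force: [-2.7, -4.2, -2.4]
grip_width: 0.27
grip_force: 44.6
```

Contact on the back rollers, so the wheel is about 2 mm too far back. I'll shift it forward while lowering.

>>> jog_arm --rows "-0.15 0 -0.13 0 0 0 1; 0 0 0 0 0 0 1"

```text
time: 14.98
position: [0.5758, 0.0892, 0.0998]
tool_rot: [-2.097, -1.523, -0.807]
ft_force: [0.9, -0.3, -6.6]
grip_width: 0.275
grip_force: 44.7
```

>>> jog_arm --rows "-0.07 0 0.07 0 0 0 1; 0 0 0 0 0 0 1"

```text
time: 15.22
position: [0.5758, 0.0889, 0.099]
tool_rot: [-2.097, -1.523, -0.807]
ft_force: [-1.8, -2.3, -5.3]
grip_width: 0.272
grip_force: 44.6
```

>>> jog_arm --rows "-0.12 0 -0.1 0 0 0 1; 0 0 0 0 0 0 1"

```text
time: 15.48
position: [0.5755, 0.0883, 0.0993]
tool_rot: [-2.096, -1.523, -0.808]
ft_force: [0.3, 1.8, -6.0]
grip_width: 0.273
grip_force: 44.7
```

>>> jog_arm --rows "-0.07 0 0.07 0 0 0 1; 0 0 0 0 0 0 1"

```text
time: 15.72
position: [0.5756, 0.0884, 0.0986]
tool_rot: [-2.095, -1.523, -0.809]
ft_force: [1.5, 3.9, -3.8]
grip_width: 0.27
grip_force: 44.7
```

>>> jog_arm --rows "-0.07 0 0.07 0 0 0 1; 0 0 0 0 0 0 1"

```text
time: 15.98
position: [0.5756, 0.0882, 0.0982]
tool_rot: [-2.095, -1.522, -0.809]
ft_force: [0.2, 3.5, 1.8]
grip_width: 0.272
grip_force: 44.7
```

>>> jog_arm --rows "0.03 0 0.02 0 0 0 1; 0 0 0 0 0 0 1; 0 0 0 0 0 0 0.3; 0 0 0 0 0 0 0; 0 0 0 0 0 0 0"

```text
time: 16.6
position: [0.5755, 0.0869, 0.0966]
tool_rot: [-2.099, -1.523, -0.806]
ft_force: [-0.2, -0.5, -1.0]
grip_width: 0.465
grip_force: 0.0
```

>>> jog_arm --rows "0 0 0 0 0 0 -0.1; 0 0 0 0 0 0 -0.1; 0 0 -1 0 0 0 -0.1; 0 0 -1.5 0 0 0 -0.1; 0 0 -2 0 0 0 -0.1"

```text
time: 17.23
position: [0.5658, 0.058, 0.1314]
tool_rot: [-2.098, -1.523, -0.807]
ft_force: [0.1, -0.2, 0.7]
grip_width: 0.549
grip_force: 0.0
```

>>> jog_arm --rows "0 0 -3 0 0 0 -0.1; 0 0 -3 0 0 0 -0.1; 0 0 -3 0 0 0 -0.1; 0 0 -3 0 0 0 -0.1; 0 0 0 0 0 0 -0.1"

```text
time: 17.85
position: [0.5421, -0.0209, 0.222]
tool_rot: [-2.102, -1.522, -0.813]
ft_force: [0.4, 0.5, -0.4]
grip_width: 0.547
grip_force: 0.0
```

```bash
python3 - <<'E'
from look import *
look("rel",(250,140,110),(230,130,100))
s=ctrl.get_state();print(s['joint_positions'].round(2),s['ft_force'].round(1),s['position'])
E
```

```text
[-0.45  0.21  1.    1.9  -0.89  1.44  0.51] [0.2 0.3 0. ] [ 0.5412017  -0.01772615  0.21959236]
```

View pics/rel.png

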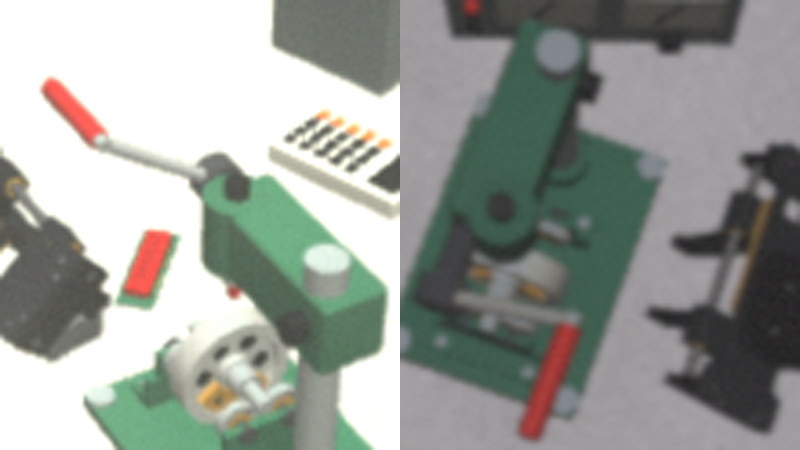

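The wheel sits on the rollers with the brass low, at about (230,395) in the crop, and the gripper is clear. That was my tenth viewed picture, so from here I'll check by numbers. Next I go over the handle.

```bash
cat >> h.py <<'E'
Md=ori(-ys,0)
H0=np.array([.4525,.0645,.287])
PIV=H0+xs*.125*np.cos(np.radians(35)); PIV[2]=.215
def handle(q):
    f=np.radians(35)-q; return PIV-xs*.125*np.cos(f)+[0,0,.125*np.sin(f)]
def tip(q,dz=0): return handle(q)+ys*.004+[0,0,.009+dz]
E
python3 - <<'E'
from h import *
print(handle(0),handle(1.1))
plan([([.53,-.03,.40],Md,8),(tip(0,.08),Md,5),(tip(0,.03),Md,3)],1)
E
```

```text
[0.4525     0.0645     0.28669705] [0.4500306  0.05694486 0.15626721]
1.37 -0.09 -1.8 -0 -0.092 0 1; 1.2 -0.09 -1.92 -0 -0.092 0 1; 1.02 -0.09 -2.02 -0 -0.092 0 1; 0.83 -0.09 -2.1 -0 -0.092 0 1; 0.64 -0.09 -2.17 -0 -0.092 0 1
0.43 -0.08 -2.22 -0 -0.092 0 1; 0.23 -0.09 -2.25 -0 -0.092 0.001 1; 0.02 -0.08 -2.27 -0.001 -0.092 0 1; 1.32 -2.14 0.49 0 0 0 1; 1.31 -2.14 0.48 0 0 0 1
1.32 -2.14 0.49 0 0 0 1; 1.31 -2.14 0.48 0 0 0 1; 1.32 -2.14 0.49 0 0 0 1; -0 -0 1.67 0 0 0 1; -0 -0 1.66 0 0 0 1
-0 -0 1.67 0 0 0 1
```

>>> jog_arm --rows "1.4 -0.1 -1.8 0 -0.092 0 1; 1.2 -0.1 -1.9 0 -0.092 0 1; 1 -0.1 -2 0 -0.092 0 1; 0.8 -0.1 -2.1 0 -0.092 0 1; 0.6 -0.1 -2.2 0 -0.092 0 1"

```text
time: 18.58
position: [0.5331, -0.0242, 0.3319]
tool_rot: [-2.395, -1.743, -0.326]
ft_force: [-0.5, -0.1, 0.0]
grip_width: 0.071
grip_force: 0.0
```

>>> jog_arm --rows "0.4 0 -2.2 0 -0.092 0 1; 0.2 0 -2.2 0 -0.092 0 1; 0 0 -2.3 0 -0.092 0 1; 1.3 -2.1 0.5 0 0 0 1; 1.3 -2.1 0.5 0 0 0 1"

```text
time: 19.2
position: [0.4993, 0.0081, 0.3879]
tool_rot: [-2.539, -1.849, 0.006]
ft_force: [-0.6, -0.1, -0.6]
grip_width: 0.01
grip_force: 0.0
```

>>> jog_arm --rows "1.3 -2.1 0.5 0 0 0 1; 1.3 -2.1 0.5 0 0 0 1; 1.3 -2.1 0.5 0 0 0 1; 0 0 0 0 0 0 1; 0 0 0 0 0 0 1"

```text
time: 19.82
position: [0.4522, 0.0624, 0.3738]
tool_rot: [-2.541, -1.847, 0.003]
ft_force: [0.1, 0.2, -0.4]
grip_width: -0.001
grip_force: 0.0
```

```bash
cat > chk.py <<'E'
from h import *
from bench import ctrl,imaging
d={n:imaging.get_image(n)['img'] for n in('scene','top')}
s=ctrl.get_state();r=R.from_rotvec(s['tool_rot']);print(s['time'],s['position'].round(4),s['ft_force'].round(1),s['joint_positions'].round(2))
import m as _m if False else None
E
cat > chk.py <<'E'
from h import *
from bench import ctrl,imaging
d={n:imaging.get_image(n)['img'] for n in('scene','top')}
s=ctrl.get_state();r=R.from_rotvec(s['tool_rot']);print(s['time'],s['position'].round(4),s['ft_force'].round(1),s['joint_positions'].round(2),(R.from_matrix(Md).inv()*r).as_rotvec().round(3))
h=cv2.cvtColor(d['scene'],cv2.COLOR_BGR2HSV)
roi=h[218:262,292:330]; m=cv2.inRange(roi,(8,90,60),(24,255,255))
p=np.argwhere(m)[:,::-1]+[292,218]; print('brass',len(p),p.mean(0))
w=cv2.inRange(roi,(0,0,110),(180,70,235))
np.set_printoptions(linewidth=200)
for row in range(m.shape[0]): print(218+row,''.join('b' if m[row,c] else ('.' if not w[row,c] else 'w') for c in range(m.shape[1])))
for n,(x0,x1,y0,y1) in(('scene',(250,300,140,240)),('top',(250,285,200,250))):
    q=cv2.cvtColor(d[n],cv2.COLOR_BGR2HSV)[y0:y1,x0:x1]; k=cv2.inRange(q,(0,140,60),(8,255,255))|cv2.inRange(q,(172,140,60),(180,255,255))
    p=np.argwhere(k)[:,::-1]+[x0,y0]; print(n,'red',len(p),p.mean(0) if len(p) else '')
# expected pixels
hub=np.array([.5817,.1045,.080]); print('exp near shaft end',proj('scene',[hub-ys*.056]),'brass face bottom',proj('scene',[hub-ys*.011-[0,0,.0265]]))
E
python3 chk.py
```

```text
19.925 [0.4524 0.062  0.374 ] [ 0.7 -0.5 -0.7] [-0.94 -0.19  0.64  1.65  0.11  1.64 -0.62] [ 0.001 -0.001 -0.001]
brass 58 [311.03448276 248.29310345]
218 wwwwwwwwwwwwwwwwwwwwww................
219 wwwwwwwwwwwwwwwwwwwww...w.............
220 wwwwwwwwwwwwwwwwwwwww...ww............
221 wwwwwwwwwwwwwwwwwwwwww.wwww...........
222 wwwwwwwwwwwwwwwwwwwwwwwwwwww..........
223 wwwwwwwwwwwwwwwwwwwwwwwwwwwww.........
224 wwwwwwwwwwwwwwwwwwwwwwwwwwwww.........
225 wwwwwwwwwwwwwwwwwwwwwwwwwwwwww........
226 wwwwwwwwwwwwwwwwwwwwwwwwwwwwwww.......
227 wwwwwwwwwwwwwwwwwwwwwwwwwwwwwwww......
228 wwwwwwwwwwwwwwwwwwwwwwwwwwwwwwwww.....
229 wwwwwwwwwwwwwwwwwwwwwwwwwwwwwwwww.....
230 wwwwwwwwwwwwwwwwwwwwwwwwwwwwwwwwww....
231 wwwwwwwwwwwwwwwwwwwwwwwwwwwwwwwwww....
232 wwwwwwwwwwwwwwwwwwwwwwwww....wwwwww...
233 wwwwwwwwwwwwwwwwwwwwwwww.....wwwwww...
234 wwwwwwwwwwwwwwwwwwwwwwww....wwwww.ww..
235 wwwwwwwwwwwwwwwwww...www...wwwwww.wwww
236 wwwwwwwwwwwwwwwww...wwwwwwwww...wwwwww
237 wwwwwwwwwwwwwwww...wwwwwwwww....wwwwww
238 w..wwwwwwwwwwwwww.wwwwwwwww.....wwwwww
239 w..wwwwwwwwwwwwwwwwwwwwwwww....wwwwwww
240
[... 392 characters left out ...]
..wwwwww.bbbb..bb.wwwwwwwwwwww.bbb
250 .......wwwwwwbbbbbbb.wwwwwwwwwwwwwb...
251 ........wwwwww.bbbb.wwwwwwwwwwwww.....
252 .........wwwwwww.wwwwwwwww.wwwwwww....
253 ..........wwwwwwwwwwwww..bwwwwww......
254 ...........wwwwwwwwwww.bbb.ww.........
255 ............wwwwwwwww.b...w...........
256 .................wwww..w...w..........
257 .................wwwww................
258 .................w.w..................
259 ..................w...................
260 ......................................
261 ......................................
scene red 186 [281.51612903 193.90860215]
top red 0 
exp near shaft end [[322.00080596 251.37964468]] brass face bottom [[313.48897163 248.76835308]]
```

The brass centroid is at (311,248), as expected for hanging down. Now down to the handle.

>>> jog_arm --rows "0.1 -0.2 1.7 0 0 0 1; 0.1 -0.2 1.7 0 0 0 1; 0 0 1.7 0 0 0 1; 0 0 1.5 0 0 0 1; 0 0 0 0 0 0 1"

```text
time: 20.55
position: [0.4479, 0.0656, 0.3067]
tool_rot: [-2.541, -1.846, 0.006]
ft_force: [0.1, -0.8, -0.6]
grip_width: 0.005
grip_force: 0.0
```

>>> jog_arm --rows "0 0 0 0 0 0 1; 0 0 0.4 0 0 0 1; 0 0 0.4 0 0 0 1; 0 0 0.2 0 0 0 1; 0 0 0 0 0 0 1"

```text
time: 21.18
position: [0.4486, 0.0659, 0.2979]
tool_rot: [-2.541, -1.846, 0.002]
ft_force: [0.3, -0.2, 0.6]
grip_width: 0.004
grip_force: 0.0
```

```bash
python3 chk.py | grep -v '^2[0-9][0-9] '; python3 - <<'E'
from h import *
from bench import ctrl
print(tip(0))
# rows from q=0 to 1.08 in 0.06 steps: tool x (cm), z (cm)
q=np.linspace(0,1.08,19); P=np.array([tip(a) for a in q]); d=np.diff(P,axis=0)
print(np.c_[q[1:],(d@xs*100).round(2),(-d[:,2]*100).round(2)])
E
```

```text
21.275 [0.4487 0.0659 0.2982] [-0.1  0.5  0. ] [-0.93 -0.19  0.64  1.81  0.11  1.49 -0.63] [ 0.001 -0.001 -0.002]
brass 58 [311.18965517 248.51724138]
scene red 152 [284.86184211 200.06578947]
top red 0 
exp near shaft end [[322.00080596 251.37964468]] brass face bottom [[313.48897163 248.76835308]]
[0.44869794 0.06574271 0.29569705]
[[ 0.06 -0.41  0.63]
 [ 0.12 -0.37  0.65]
 [ 0.18 -0.33  0.67]
 [ 0.24 -0.29  0.69]
 [ 0.3  -0.25  0.71]
 [ 0.36 -0.21  0.72]
 [ 0.42 -0.16  0.73]
 [ 0.48 -0.12  0.74]
 [ 0.54 -0.08  0.75]
 [ 0.6  -0.03  0.75]
 [ 0.66  0.01  0.75]
 [ 0.72  0.06  0.75]
 [ 0.78  0.1   0.74]
 [ 0.84  0.15  0.74]
 [ 0.9   0.19  0.72]
 [ 0.96  0.24  0.71]
 [ 1.02  0.28  0.7 ]
 [ 1.08  0.32  0.68]]
```

>>> jog_arm --rows "0 0 0.25 0 0 0 1; -0.4 0 0.6 0 0 0 1; 0 0 0 0 0 0 1"

```text
time: 21.65
position: [0.4473, 0.0613, 0.2893]
tool_rot: [-2.542, -1.845, 0.003]
ft_force: [-0.6, -1.2, 3.0]
grip_width: 0.004
grip_force: 1.4
```

>>> jog_arm --rows "-0.35 0 0.65 0 0 0 1; -0.3 0 0.65 0 0 0 1; -0.3 0 0.7 0 0 0 1; -0.25 0 0.7 0 0 0 1; 0 0 0 0 0 0 1"

```text
time: 22.28
position: [0.4434, 0.0505, 0.262]
tool_rot: [-2.541, -1.846, 0.003]
ft_force: [-0.1, -2.2, 2.7]
grip_width: 0.005
grip_force: 1.4
```

>>> jog_arm --rows "-0.2 0 0.7 0 0 0 1; -0.15 0 0.75 0 0 0 1; -0.1 0 0.75 0 0 0 1; -0.1 0 0.75 0 0 0 1; -0.05 0 0.75 0 0 0 1"

```text
time: 22.9
position: [0.4417, 0.0449, 0.225]
tool_rot: [-2.541, -1.846, 0.002]
ft_force: [-0.2, -1.7, 2.6]
grip_width: 0.004
grip_force: 1.5
```

>>> jog_arm --rows "0 0 0.75 0 0 0 1; 0.05 0 0.75 0 0 0 1; 0.1 0 0.75 0 0 0 1; 0.15 0 0.7 0 0 0 1; 0 0 0 0 0 0 1"

```text
time: 23.52
position: [0.4426, 0.0479, 0.1956]
tool_rot: [-2.541, -1.847, 0.003]
ft_force: [-0.4, -1.4, 2.8]
grip_width: 0.007
grip_force: 1.5
```

```bash
python3 chk.py | grep -v '^2[0-9][0-9] '; python3 - <<'E'
from h import *
from bench import ctrl
p=ctrl.get_state()['position']
print('q est',np.radians(35)-np.arcsin((p[2]-.009-.215)/.125), 'x err', (p-tip(.84))@xs, tip(1.07))
E
```

```text
23.625 [0.4426 0.0479 0.1961] [-1.1 -1.9  4. ] [-0.91 -0.16  0.69  1.99  0.11  1.29 -0.58] [ 0.002 -0.001 -0.002]
brass 58 [310.82758621 248.36206897]
scene red 151 [284.05960265 209.10596026]
top red 0 
exp near shaft end [[322.00080596 251.37964468]] brass face bottom [[313.48897163 248.76835308]]
q est 0.8355681208679141 x err 0.0004306228929554562 [0.44569664 0.05656022 0.16860342]
```

>>> jog_arm --rows "0.15 0 0.5 0 0 0 1; 0.2 0 0.5 0 0 0 1; 0.2 0 0.5 0 0 0 1; 0.2 0 0.5 0 0 0 1; 0 0 0 0 0 0 1"

```text
time: 24.25
position: [0.445, 0.055, 0.1758]
tool_rot: [-2.541, -1.847, 0.002]
ft_force: [0.6, -2.4, 3.9]
grip_width: 0.004
grip_force: 1.8
```

>>> jog_arm --rows "0.2 0 0.5 0 0 0 1; 0.1 0 0.25 0 0 0 1; 0 0 0 0 0 0 1; 0 0 0 0 0 0 1"

```text
time: 24.75
position: [0.446, 0.0577, 0.1687]
tool_rot: [-2.541, -1.846, 0.002]
ft_force: [1.0, -3.3, 4.6]
grip_width: 0.007
grip_force: 1.9
```

>>> jog_arm --rows "0.05 0 0.15 0 0 0 1; 0 0 0 0 0 0 1; 0 0 0 0 0 0 1"

```text
time: 25.12
position: [0.4462, 0.0583, 0.1672]
tool_rot: [-2.541, -1.847, 0.001]
ft_force: [0.6, -2.6, 4.2]
grip_width: 0.003
grip_force: 2.1
```

>>> jog_arm --rows "0.05 0 0.15 0 0 0 1; 0 0 0 0 0 0 1; 0 0 0 0 0 0 1"

```text
time: 25.5
position: [0.4464, 0.0589, 0.1657]
tool_rot: [-2.541, -1.847, 0.001]
ft_force: [1.3, -2.3, 4.6]
grip_width: 0.006
grip_force: 2.3
```

>>> jog_arm --rows "0 0 0.15 0 0 0 1; 0 0 0 0 0 0 1; 0 0 0 0 0 0 1"

```text
time: 25.88
position: [0.4465, 0.0591, 0.1651]
tool_rot: [-2.54, -1.846, 0.0]
ft_force: [-1.1, -2.6, 10.2]
grip_width: 0.003
grip_force: 5.2
```

```bash
python3 chk.py | grep -v '^2[0-9][0-9] '
```

```text
25.975 [0.4465 0.0591 0.1651] [-1.4 -2.1 10.9] [-0.92 -0.12  0.7   2.02  0.08  1.21 -0.57] [ 0.001  0.    -0.002]
brass 59 [310.94915254 248.37288136]
scene red 131 [284.06870229 211.96183206]
top red 0 
exp near shaft end [[322.00080596 251.37964468]] brass face bottom [[313.48897163 248.76835308]]
```

The stop is felt at exactly the expected height, and the brass is unmoved. Easing back up.

>>> jog_arm --rows "0 0 -0.15 0 0 0 1; -0.1 0 -0.3 0 0 0 1; -0.15 0 -0.4 0 0 0 1; -0.2 0 -0.5 0 0 0 1; -0.2 0 -0.5 0 0 0 1"

```text
time: 26.6
position: [0.4443, 0.0529, 0.1831]
tool_rot: [-2.54, -1.846, 0.0]
ft_force: [2.0, -0.4, 3.9]
grip_width: 0.007
grip_force: 2.1
```

>>> jog_arm --rows "-0.2 0 -0.5 0 0 0 1; -0.2 0 -0.55 0 0 0 1; -0.15 0 -0.6 0 0 0 1; -0.15 0 -0.6 0 0 0 1; -0.1 0 -0.6 0 0 0 1"

```text
time: 27.22
position: [0.4412, 0.0449, 0.2112]
tool_rot: [-2.54, -1.846, 0.004]
ft_force: [0.4, 1.9, 3.0]
grip_width: 0.005
grip_force: 1.4
```

>>> jog_arm --rows "-0.05 0 -0.6 0 0 0 1; -0.05 0 -0.6 0 0 0 1; 0 0 -0.6 0 0 0 1; 0 0 -0.6 0 0 0 1; 0.05 0 -0.6 0 0 0 1"

```text
time: 27.85
position: [0.4416, 0.0443, 0.2414]
tool_rot: [-2.541, -1.846, 0.002]
ft_force: [1.7, 1.7, 0.9]
grip_width: 0.005
grip_force: 1.0
```

```bash
python3 - <<'E'
from h import *
from bench import ctrl
s=ctrl.get_state();p=s['position']
q=np.radians(35)-np.arcsin((p[2]-.224)/.125); print(p,s['ft_force'],'q',q,'x err',(p-tip(q))@xs)
qq=np.linspace(q,0,16); d=np.diff([tip(a) for a in qq],axis=0); print(np.c_[qq[1:],d@xs*100,-d[:,2]*100].round(2))
E
```

```text
[0.44163108 0.04429416 0.24143846] [1.65237732 1.67423435 0.91431281] q 0.4709010305553549 x err -0.00119906630432786
[[ 0.44  0.06 -0.39]
 [ 0.41  0.07 -0.39]
 [ 0.38  0.09 -0.38]
 [ 0.35  0.1  -0.38]
 [ 0.31  0.11 -0.38]
 [ 0.28  0.12 -0.37]
 [ 0.25  0.13 -0.37]
 [ 0.22  0.14 -0.37]
 [ 0.19  0.16 -0.36]
 [ 0.16  0.17 -0.36]
 [ 0.13  0.18 -0.35]
 [ 0.09  0.19 -0.34]
 [ 0.06  0.2  -0.34]
 [ 0.03  0.21 -0.33]
 [ 0.    0.22 -0.32]]
```

>>> jog_arm --rows "0.15 0 -0.5 0 0 0 1; 0.15 0 -0.5 0 0 0 1; 0.2 0 -0.5 0 0 0 1; 0.2 0 -0.5 0 0 0 1; 0.2 0 -0.5 0 0 0 1"

```text
time: 28.48
position: [0.4445, 0.0528, 0.2664]
tool_rot: [-2.542, -1.846, 0.002]
ft_force: [-0.6, -2.2, 3.1]
grip_width: 0.004
grip_force: 1.4
```

>>> jog_arm --rows "0.2 0 -0.5 0 0 0 1; 0.2 0 -0.45 0 0 0 1; 0.25 0 -0.4 0 0 0 1; 0.25 0 -0.4 0 0 0 1; 0.25 0 -0.4 0 0 0 1"

```text
time: 29.1
position: [0.4482, 0.064, 0.2879]
tool_rot: [-2.541, -1.846, 0.002]
ft_force: [1.0, -1.4, 2.3]
grip_width: 0.006
grip_force: 1.4
```

>>> jog_arm --rows "0.25 0 -0.35 0 0 0 1; 0.2 0 -0.35 0 0 0 1; 0.2 0 -0.3 0 0 0 1; 0 0 -0.3 0 0 0 1; 0 0 -0.3 0 0 0 1"

```text
time: 29.72
position: [0.4497, 0.0703, 0.3034]
tool_rot: [-2.54, -1.847, 0.003]
ft_force: [-0.4, -0.6, -0.2]
grip_width: 0.008
grip_force: 0.0
```

>>> jog_arm --rows "0 0 -0.3 0 0 0 1; 0 0 -0.3 0 0 0 1; 0 0 -0.3 0 0 0 1; 0 0 -0.5 0 0 0 1; 0 0 -1 0 0 0 1"

```text
time: 30.35
position: [0.4499, 0.0701, 0.3279]
tool_rot: [-2.541, -1.846, 0.003]
ft_force: [-0.2, 0.0, -0.4]
grip_width: 0.006
grip_force: 0.0
```

>>> jog_arm --rows "0 0 -2 0 0 0 1; 0 0 -3 0 0 0 1; 0 0 -3 0 0 0 1; 0 0 0 0 0 0 1; 0 0 0 0 0 0 1"

```text
time: 30.98
position: [0.4501, 0.0702, 0.4073]
tool_rot: [-2.541, -1.846, 0.003]
ft_force: [0.5, 0.6, -0.2]
grip_width: 0.003
grip_force: 0.0
```

```bash
python3 chk.py | grep -v '^2[0-9][0-9] '; python3 - <<'E'
from h import *
from bench import imaging
a=imaging.get_image('scene')['img'];b=cv2.imread('pics/rel_scene.png')
def bar(i):
    q=cv2.cvtColor(i,cv2.COLOR_BGR2HSV)[155:185,255:284]; k=cv2.inRange(q,(0,140,60),(8,255,255))|cv2.inRange(q,(172,140,60),(180,255,255))
    p=np.argwhere(k)[:,::-1]+[255,155]; return len(p),p.mean(0)
print(bar(a),bar(b),bar(cv2.imread('pics/scene0.png')))
E
```

```text
31.075 [0.4498 0.0701 0.4068] [-0.3 -0.5  0.5] [-0.94 -0.18  0.62  1.59  0.1   1.7  -0.63] [ 0.002 -0.002 -0.002]
brass 57 [310.87719298 248.43859649]
scene red 183 [281.50273224 193.84699454]
top red 0 
exp near shaft end [[322.00080596 251.37964468]] brass face bottom [[313.48897163 248.76835308]]
(75, array([269.36      , 169.33333333])) (79, array([269.3164557 , 169.36708861])) (75, array([269.36      , 169.33333333]))
```

The lever bar is back at exactly its starting pixels, the brass is still at the bottom and unmoved, and the arm touches nothing. Handing in.

```bash
python3 -c "
from bench import ticket
print(ticket.close_job())"
```

```text
the job is handed in; nothing more can be done
None
```

I've handed the job in, though the hand-in returned no verdict: the flywheel rests on the rollers with its counterweight down, the lever was pulled to its lower stop and eased back up to its rest position, and the arm is clear of everything; the dot itself was not checked by eye.

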